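# Slide the painted plaque into the gluing corner

### The arm

A 6-joint arm with a two-finger parallel gripper is mounted at the origin on the work surface. World frame = base frame: x ahead of the robot, y to its left, z up, the work surface at z = 0. Lengths are in m, angles in rad, forces in N, time in s.
With the tool pointing down it reaches from about 0.35 to 0.85 m from the base axis. Payload 8.1 kg.
Tool frame: the origin (TCP) lies midway between the tips of the shut fingers; the grasp point (between the pads) lies 19 mm behind it; z points along the fingers, y is the line along which they close (so a half turn about z gives the same grasp; the last joint's range is limited). The gripper opens to 93 mm and grips with 3 to 60 N. Pads are 15 mm wide; open, the fingers measure 128 mm over their backs; the gripper's body (75 mm by 188 mm) begins 65 mm behind the grasp point.
Start: joints at [-1.359, 0.13, 1.488, -0, 1.523, -0.085], TCP at [0.175, -0.574, 0.219] pointing down, gripper open.
Joint ranges: [-2.96, 2.96], [-0.89, 2.26], [0.02, 2.5], [-1.34, 4.48], [0, 2.73], [-2.66, 2.66]. Speed limits (rad/s): [2.39, 2.39, 2.79, 3.14, 3.14, 3.14].

### API

Orientations are given as a rotation vector (axis times angle).
In Python, from plant import read_state, read_camera, camera_model, close_job gives the robot as it stands. The module is installed in compiled form; this text tells all that it offers.
- The arm moves only by the tool carry_out, never from a script. Its argument "moves" is a list of rows, each an object of numbers: "jaw": the finger opening in m, from 0 to 0.093; "dx", "dy", "dz": the shift along the tool's x, y, z in m; "yaw": the turn about the tool's z in rad. In form: [{"jaw": .., "dx": .., "dy": .., "dz": .., "yaw": ..}, ...]. A call has 1 to 8 rows; each row shifts and turns the commanded pose from where the row before left it, along the tool's axes as they then stand; what a row does not reach is not made up. A row lasts 1/8 s, in which the tool goes at most 62.5 mm and 10.7 degrees, less where a joint would pass 70% of its speed; a pose out of reach is approached as far as the arm can. A call is refused whole if a number of a shift passes 0.0625 or a number of a turn 0.188, either way. A call with a gripper value outside its range is refused whole. The fingers move at their own pace and stop on an object; "grip_force" is the grip in N (left out, the last holds). Time passes only in rows, so rows that do not move let the fingers close. It gives the time, the measured TCP pose, the force, the opening and the grip force at its end, in the units of the state.
- read_state(): the state, without advancing time (a new reading comes with each control period).
- read_camera(name): name is "side" or "top" or "wrist"; returns the picture (384x512x3 uint8, red, green, blue); there is no depth.
- camera_model(name): a dict with "camera_matrix" (3x3 intrinsics, pixels), "view" (4x4, takes a point from world to camera coordinates). Camera axes: x right, y up, looking along -z (the intrinsics and any distortion apply to the point x, -y, -z); pixel columns grow to the right and rows downward; lengths in m; the calibration is good to about 2 mm. The wrist camera is an equidistant fisheye: a pixel r from the principal point sees the ray r / f radians off the axis. A picture is of the moment at which its call begins: read the wrist's pose just before it. camera_model takes no time and is no camera call; for the wrist camera it gives the pose at the moment of the call.
- close_job(): hands the job in; it is judged then, once.
The state is a dict: "t": time; "q": joint angles; "dq": joint speeds; "joint_torque": joint torques, N m; "tool_pos": TCP position; "orientation": TCP orientation; "force": force on the tool from outside, world axes, zero at the start; "wrist_torque": the same for the moment, N m; "opening": finger opening in m; "gripper_force": force on a finger pad.
Only numpy, scipy, OpenCV 4.12 (cv2) and the standard library are available. Lean on these libraries where they do the work, as an engineer would, in place of code of your own. Each camera call takes 0.05 s, during which the arm holds its last target. There are 200 camera calls.

### The job

Get the painted star plaque ready for gluing beads: push it along the table with the fingertips, never picking it up or tipping it, until it sits square in the gluing corner, with one long edge (either one) flush against the wooden fence and one short edge flush against the red stop block at the end of the fence. Leave the glue bottle, the bowl of beads and the spray bottle standing where they are, and finish with the hand clear of everything.

Things in the scene. Friction and masses are not known exactly. Their poses are not given: they have to be found in the camera images.
- plaque: loose rectangular wooden plaque lying flat, 100 mm along its x, 140 mm along its y (the long edges), 28 mm thick, about 0.15 to 0.31 kg; its top is painted night blue with a yellow star in the middle and a green strip along one long edge. Too broad to grip. Origin: centre of its underside, z up. At the start it lies between robot and fence, up to 0.4 rad out of line with the fence, clear of everything
- fence: plain pale wooden bar fixed to the table, 20 mm along its x, 400 mm along its y, 30 mm high, with three dark screw heads on top. Origin: centre of its underside; its +x points away from the robot, so the face to push against lies 10 mm from the origin on the -x side (robot side)
- stop: red block fixed to the table on the robot side of the fence, square to it, touching its face near one end (the left or the right end, it changes): 70 mm along its x, 20 mm along its y, 30 mm high. Its x and y axes are parallel to the fence's. Origin: centre of its underside, 45 mm from the fence's origin on the -x side and 180 mm along the fence to one side; the face to push against is the one towards the middle of the fence, 10 mm from its origin
- glue: small white glue bottle with yellow label and pointed yellow cap, 34 mm diameter, 78 mm tall, loose, standing by the other end of the fence (180 mm along from its middle, 45 mm towards the robot). Origin: centre of its underside. Leave alone
- bowl: white bowl of coloured beads, 110 mm across the rim, 35 mm high, loose, standing outside one end of the fence. Origin: centre of its underside. Leave alone
- spray: green spray bottle with a white head, 42 mm diameter, 130 mm tall, loose, standing outside the other end of the fence from the bowl. Origin: centre of its underside. Leave alone
Not all that is in view belongs to the job. What is shaped like the plaque but purple is not meant.

How it is judged:
At the end, for the whole second after the job is handed in: The plaque lies flat and at rest, in line with the fence within 0.04 rad, its centre within 4 mm of where it is when a long edge touches the fence and within 4 mm of where it is when a short edge touches the red stop, on the stop's inner side (x of plaque in the frame of fence between -0.064 and -0.056 m and ((y of plaque in the frame of stop between 0.076 and 0.084 m and y of stop in the frame of fence below 0 m) or (y of plaque in the frame of stop between -0.084 and -0.076 m and y of stop in the frame of fence above 0 m)) and angle between the y axis of plaque and the y axis of fence, either way round below 0.04 rad and height (world z) of plaque below 0.003 m and angle between plaque's own z axis and vertical below 0.04 rad and linear speed of plaque below 0.01 m/s).
It fails at once if the plaque is lifted or carried off the table (height (world z) of plaque above 0.006 m).
It fails at once if the plaque is tipped (angle between plaque's own z axis and vertical above 0.15 rad).
It fails at once if the glue bottle is shifted or knocked over (distance of glue from where it was at the start of the episode above 0.012 m or angle between glue's own z axis and vertical above 0.3 rad).
It fails at once if the bowl of beads is shifted or tipped (distance of bowl from where it was at the start of the episode above 0.012 m or angle between bowl's own z axis and vertical above 0.3 rad).
It fails at once if the spray bottle is shifted or knocked over (distance of spray from where it was at the start of the episode above 0.012 m or angle between spray's own z axis and vertical above 0.3 rad).
It also fails if it takes over 45 s, if anything falls off the work surface, if the arm or the gripper's body presses on something with over 40 N, if the wrist force passes 120 N, or if a joint passes its speed limit or range.

## Working session

There is one attempt and no reset: what is moved stays moved. The work goes in short steps, Python scripts to look and compute and a tool call to move; the robot and the scene stay as the last step left them, time stands still between calls to the robot, and variables do not carry over. Pictures are saved under pics/ and viewed, at most 10 in all, crops included, and the job is handed in when it is done.

Besides the shell and the picture viewer there is one more tool, called after "Request:" by a JSON object that holds its "method" and its "body", one argument or row to a line. carry_out: Moves the arm, as the interface text tells. Its arguments: {"type":"object","properties":{"moves":{"type":"array","items":{"type":"object","properties":{"jaw":{"type":"number"},"dx":{"type":"number"},"dy":{"type":"number"},"dz":{"type":"number"},"yaw":{"type":"number"}}}},"grip_force":{"type":"number"}},"required":["moves"]}

```bash
mkdir -p pics
python3 - <<'E'
from plant import *
import cv2
s=read_state();print(s)
for n in("top","side"):
    im=read_camera(n);cv2.imwrite(f"pics/{n}0.png",im[:,:,::-1]);m=camera_model(n);print(n,m)
E
```

```text
{'t': 0.0, 'q': array([-1.35940606e+00,  1.31163927e-01,  1.48928056e+00,  2.83586145e-05,
        1.52296933e+00, -8.53999866e-02]), 'dq': array([-1.48846721e-03, -1.78990652e-03,  5.26600706e-04, -1.33531734e-05,
        3.49495897e-05, -8.85382968e-04]), 'joint_torque': array([-3.75878917e-04, -5.59847510e+01, -4.91760635e+01,  7.66359223e-02,
        3.53684183e-02, -1.58657899e-04]), 'tool_pos': array([ 0.17538488, -0.57320788,  0.21758508]), 'orientation': array([-3.10526637e+00, -4.64216751e-01,  1.35607025e-04]), 'force': array([-0.36636575, -0.37848014, -0.31565281]), 'wrist_torque': array([ 0.02402348,  0.01647041, -0.03719635]), 'gripper_force': 0.0, 'opening': 0.09305125216481434}
top {'camera_matrix': array([[491.97802677,   0.        , 253.40118872],
       [  0.        , 491.97802677, 193.17131819],
       [  0.        ,   0.        ,   1.        ]]), 'view': array([[-2.60465891e-02, -9.99655846e-01, -3.12501737e-03,
         3.93353526e-02],
       [ 9.92288031e-01, -2.62333293e-02,  1.21145680e-01,
        -5.21877861e-01],
       [-1.21185967e-01,  5.45144220e-05,  9.92629819e-01,
        -1.23991285e+00],
       [ 0.00000000e+00,  0.00000000e+00,  0.00000000e+00,
         1.00000000e+00]])}
side {'camera_matrix': array([[417.36774348,   0.        , 264.15996535],
       [  0.        , 417.36774348, 186.51987252],
       [  0.        ,   0.        ,   1.        ]]), 'view': array([[-0.8722173 , -0.48891762, -0.01401977,  0.49560534],
       [ 0.32734684, -0.60479682,  0.72599232, -0.20265347],
       [-0.36342955,  0.62863373,  0.68755988, -0.88005613],
       [ 0.        ,  0.        ,  0.        ,  1.        ]])}
```

View pics/top0.png

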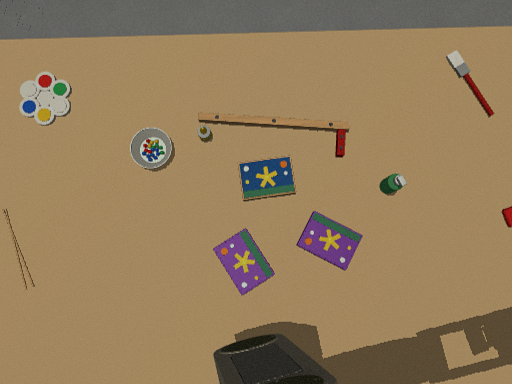

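View pics/side0.png

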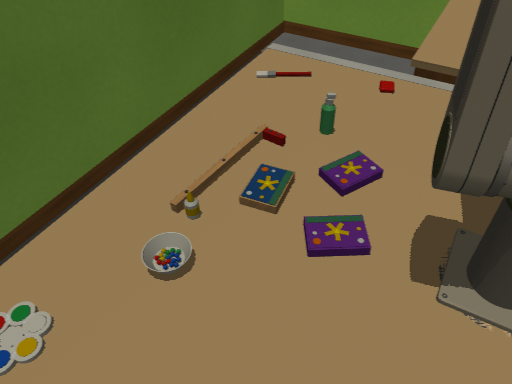

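The top view shows the blue plaque at (267,178), the fence from (199,117) to (348,126), and the stop at (341,144) on the right, which is world −y. The glue is at (205,132), the bowl at (151,149), the spray at (392,184), and the purple decoys at (243,262) and (330,241). The side view agrees.

```bash
cat > h.py <<'E'
from plant import *
import cv2, numpy as np
def ray(n,uv):
    m=camera_model(n);K=m["camera_matrix"];V=m["view"]
    d=np.linalg.inv(K)@[uv[0],uv[1],1];d=d*[1,-1,-1]
    R=V[:3,:3];return -R.T@V[:3,3],R.T@d
def cast(n,uv,z):
    o,d=ray(n,uv);return o+d*(z-o[2])/d[2]
def tri(a,b):
    o1,d1=ray("top",a);o2,d2=ray("side",b)
    s=np.linalg.lstsq(np.c_[d1,-d2],o2-o1,rcond=None)[0]
    p,q=o1+s[0]*d1,o2+s[1]*d2;return (p+q)/2,np.linalg.norm(p-q)
def blobs(im,lo,hi,amin=25,k=0):
    h=cv2.cvtColor(im,cv2.COLOR_RGB2HSV);m=cv2.inRange(h,lo,hi)
    if k:m=cv2.morphologyEx(m,cv2.MORPH_CLOSE,np.ones((k,k)))
    c=cv2.findContours(m,cv2.RETR_EXTERNAL,cv2.CHAIN_APPROX_NONE)[0]
    return sorted([x for x in c if cv2.contourArea(x)>=amin],key=cv2.contourArea,reverse=True)
def cen(c):
    m=cv2.moments(c);return np.array([m['m10'],m['m01']])/m['m00']
BLUE=((100,80,30),(118,255,255)); RED=((0,200,60),(4,255,255)); YEL=((22,170,120),(32,255,255)); GRN=((55,100,20),(90,255,255))
E
python3 - <<'E'
from h import *
np.set_printoptions(precision=4,suppress=True)
T=read_camera("top");S=read_camera("side")
for n,im in(("top",T),("side",S)):
    h=cv2.cvtColor(im,cv2.COLOR_RGB2HSV)
    pts=dict(top=[(255,170),(267,178),(260,192),(243,243),(273,121),(230,119),(230,150),(341,147),(255,203)],side=[(258,180),(268,183),(289,182),(320,240),(222,161),(100,180),(274,137)])[n]
    print(n,[(p,h[p[1],p[0]].tolist()) for p in pts])
    for nm,c in(("B",BLUE),("R",RED),("Y",YEL),("G",GRN)):
        for b in blobs(im,*c): print(nm,cen(b).round(1),cv2.contourArea(b),[np.round(x,1) for x in cv2.minAreaRect(b)])
cv2.imwrite("pics/crop.png",np.vstack([cv2.resize(T[100:215,180:380,::-1],(800,460),interpolation=cv2.INTER_NEAREST)]))
E
```

```text
top [((255, 170), [106, 209, 100]), ((267, 178), [26, 189, 185]), ((260, 192), [72, 131, 99]), ((243, 243), [140, 136, 143]), ((273, 121), [103, 28, 63]), ((230, 119), [17, 131, 164]), ((230, 150), [19, 107, 160]), ((341, 147), [96, 56, 68]), ((255, 203), [19, 108, 163])]
B [265.7 172.9] 1026.5 [array([265.9, 173.6]), array([27.7, 50.3]), np.float64(81.6)]
B [ 28.8 106.3] 113.5 [array([ 28.8, 105.8]), array([12. , 12.7]), np.float64(45.0)]
B [149.4 155.9] 33.0 [array([148.8, 156.3]), array([14.7,  7.5]), np.float64(8.1)]
R [340.7 141.9] 153.0 [array([340.6, 141.9]), array([ 7.3, 26. ]), np.float64(3.4)]
R [478.3  94.1] 150.0 [array([478.1,  94.2]), array([47.2,  4.5]), np.float64(57.0)]
R [508.  215.5] 97.5 [array([507. , 216.5]), array([ 8., 19.]), np.float64(0.0)]
R [44.5 80.5] 96.0 [array([44.5, 80.5]), array([11., 11.]), np.float64(90.0)]
Y [329.8 239.8] 135.5 [array([330.2, 240.2]), array([19.1, 19.8]), np.float64(45.0)]
Y [243.3 261. ] 129.5 [array([244.3, 260.9]), array([19.6, 20.2]), np.float64(5.7)]
Y [266.6 176.9] 127.5 [array([265.8, 177.3]), array([19.7, 19. ]), np.float6
[... 1273 characters left out ...]
4.1, 21.2]), np.float64(45.0)]
Y [336.  230.5] 125.5 [array([336., 231.]), array([16., 22.]), np.float64(90.0)]
Y [267.5 182.9] 81.0 [array([267.4, 182.2]), array([19.1, 12.9]), np.float64(5.2)]
Y [350.8 168. ] 71.5 [array([351. , 167.5]), array([11., 20.]), np.float64(90.0)]
G [326.9 118.9] 320.0 [array([327. , 118.9]), array([12.5, 29.2]), np.float64(5.7)]
G [333.5 218.6] 222.0 [array([333.5, 218.6]), array([ 5.2, 54.9]), np.float64(88.2)]
G [ 20.2 312.7] 200.5 [array([ 20.2, 312.8]), array([12.7, 20.5]), np.float64(45.0)]
G [280.  187.7] 193.5 [array([280.2, 187.6]), array([ 6.2, 38.8]), np.float64(29.7)]
G [341.3 160.8] 139.5 [array([341.4, 160.8]), array([ 4.5, 41.3]), np.float64(66.0)]
```

View pics/crop.png

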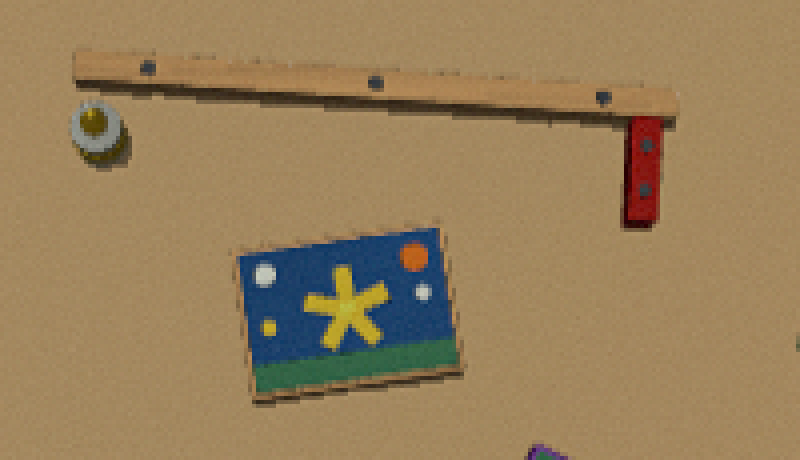

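The crop (scale 4, offset 180,100) shows the fence screws at about (217,117), (274,120.8) and (330.8,124.5) in full-picture pixels. The plaque outline runs through about (239.5,163.5), (290,157), (295.5,192.5) and (244,199).

```bash
cat >> h.py <<'E'
def frame():
    P=[cast("top",p,.03)[:2] for p in((217,117),(274,120.75),(330.75,124.5))]
    o=np.mean(P,0);y=P[0]-P[2];y/=np.linalg.norm(y);return o,np.array([y[1],-y[0]]),y   # fence origin, ex, ey
def plaque(n="top",z=.028):
    im=read_camera(n);h=cv2.cvtColor(im,cv2.COLOR_RGB2HSV)
    m=cv2.inRange(h,*BLUE)|cv2.inRange(h,*GRN)|cv2.inRange(h,*YEL)
    m=cv2.morphologyEx(m,cv2.MORPH_CLOSE,np.ones((5,5)))
    c=cv2.findContours(m,0,1)[0];s=cen(blobs(im,*BLUE)[0])
    c=[x for x in c if cv2.pointPolygonTest(cv2.convexHull(x),tuple(map(float,s)),False)>0][0]
    w=np.array([cast(n,p[0],z)[:2] for p in cv2.convexHull(c)],np.float32)*1000
    (cx,cy),(a,b),_=cv2.minAreaRect(w);q=cv2.boxPoints(cv2.minAreaRect(w))
    o,ex,ey=frame();e=[q[1]-q[0],q[2]-q[1]];l=max(e,key=np.linalg.norm)
    c=np.array([cx,cy])/1000;l=l/np.linalg.norm(l);l*=np.sign(l@ey)
    ang=np.arctan2(l@-ex,l@ey)
    return c,np.array([(c-o)@ex,(c-o)@ey]),ang,(a,b)
E
python3 - <<'E'
from h import *
np.set_printoptions(precision=4,suppress=True)
o,ex,ey=frame();print("fence",o,ex,ey,np.arctan2(ey[0],ey[1]))
for p in((217,117),(274,120.75),(330.75,124.5)):print(cast("top",p,.03))
print("star tri",tri((266.6,176.9),(267.5,182.9)),"green",tri((268.3,190.7),(280,187.7)))
print("stop tri",tri((340.7,141.9),(273,136.4)))
for n in("top","side"):print(n,plaque(n))
for nm,p,z in(("glue",(205,133),.04),("bowl",(151,149),.03),("spray",(389,184.5),.06),("stopscr",(341.75,136.25),.03),("stopscr",(341.25,147.5),.03)):
    c=cast("top",p,z)[:2];print(nm,c,(c-o)@ex,(c-o)@ey)
s=read_state();R=cv2.Rodrigues(s["orientation"])[0];print(R)
E
```

```text
fence [ 0.7138 -0.0333] [ 0.9955 -0.0943] [0.0943 0.9955] 0.09446972860031312
[0.7279 0.1164 0.03  ]
[ 0.7137 -0.0336  0.03  ]
[ 0.6996 -0.1826  0.03  ]
star tri (array([ 0.5642, -0.01  ,  0.0294]), np.float64(0.0011674230829207734)) green (array([ 0.529 , -0.0132,  0.0255]), np.float64(2.0986544354546365e-05))
stop tri (array([ 0.6556, -0.2096,  0.0142]), np.float64(0.0004076961006972424))
top (array([ 0.5654, -0.0091]), array([-0.15  ,  0.0101]), np.float64(0.21090286513195808), (90.07389068603516, 131.36216735839844))
side (array([ 0.5646, -0.0104]), array([-0.1506,  0.0087]), np.float64(0.21314437815012674), (90.08026885986328, 131.77203369140625))
glue [0.6831 0.1477] -0.047599671836720744 0.17728872291507433
bowl [0.6465 0.2907] -0.09747656139031419 0.3161994709942809
spray [ 0.5323 -0.3179] -0.15377876015730604 -0.300487497290908
stopscr [ 0.6672 -0.21  ] -0.02962605235959911 -0.18034773103253565
stopscr [ 0.6372 -0.2073] -0.059769593322998346 -0.18044710617342416
[[ 0.9563  0.2925 -0.0002]
 [ 0.2925 -0.9563  0.0006]
 [ 0.     -0.0006 -1.    ]]
```

Request:
{"method": "carry_out", "body": {
  "moves": [
    {"yaw": 0.13},
    {"yaw": 0.13},
    {"yaw": 0.13},
    {"dx": 0.018,"dy": -0.045},
    {"dx": 0.018,"dy": -0.045},
    {"dx": 0.018,"dy": -0.045},
    {"dx": 0.018,"dy": -0.045},
    {"dx": 0.018,"dy": -0.045}
  ]
}}

```text
invalid input at $.moves[0]: expected keys jaw, dx, dy, dz, yaw
```

Request:
{"method": "carry_out", "body": {
  "moves": [
    {"dx": 0.018,"dy": -0.045},
    {"dx": 0.018,"dy": -0.045},
    {"dx": 0.018,"dy": -0.045},
    {"dx": 0.018,"dy": -0.045},
    {"dx": 0.018,"dy": -0.045},
    {"dx": 0.018,"dy": -0.045},
    {"dx": 0.018,"dy": -0.045},
    {"dx": 0.018,"dy": -0.045}
  ]
}}

```text
invalid input at $.moves[0]: expected keys jaw, dx, dy, dz, yaw
```

```bash
cat >> h.py <<'E'
def tool():
    s=read_state();o,ex,ey=frame();R=cv2.Rodrigues(s["orientation"])[0];p=s["tool_pos"];d=p[:2]-o
    print("t %.2f tool in fence x %.4f y %.4f z %.4f | yaw err(ty vs -ey) %.4f tilt %.4f F %s open %.4f"%(s["t"],d@ex,d@ey,p[2],np.arctan2(R[:2,1]@ex,R[:2,1]@-ey),np.arccos(-R[2,2]),s["force"].round(1),s["opening"]))
E
python3 -c "
from h import *
tool();print(cast('top',(243,228),.03),(cast('top',(316,211),.03)))
cv2.imwrite('pics/w1.png',read_camera('wrist')[:,:,::-1])"
```

```text
t 0.30 tool in fence x -0.4850 y -0.5887 z 0.2183 | yaw err(ty vs -ey) 0.3913 tilt 0.0006 F [-0.8 -0.9  0.7] open 0.0932
[0.43363239 0.05466083 0.03      ] [ 0.47243307 -0.13437185  0.03      ]
```

View pics/w1.png

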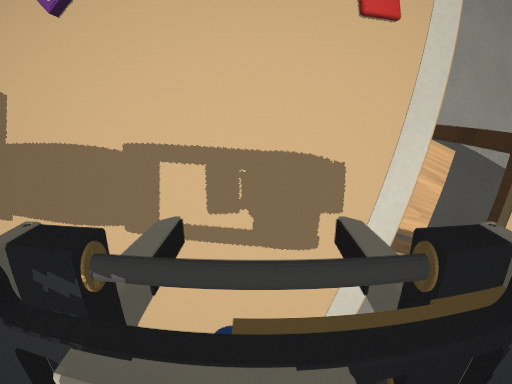

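The call was refused because each row needs every key, so the arm has not moved. The wrist view shows bare table, a decoy corner at (55,5) and the fingers. I'll resend full rows.

Request:
{"method": "carry_out", "body": {
  "moves": [
    {"jaw": 0.093,"dx": 0,"dy": 0,"dz": 0,"yaw": 0.13},
    {"jaw": 0.093,"dx": 0,"dy": 0,"dz": 0,"yaw": 0.13},
    {"jaw": 0.093,"dx": 0,"dy": 0,"dz": 0,"yaw": 0.13},
    {"jaw": 0.093,"dx": 0.018,"dy": -0.045,"dz": 0,"yaw": 0},
    {"jaw": 0.093,"dx": 0.018,"dy": -0.045,"dz": 0,"yaw": 0},
    {"jaw": 0.093,"dx": 0.018,"dy": -0.045,"dz": 0,"yaw": 0},
    {"jaw": 0.093,"dx": 0.018,"dy": -0.045,"dz": 0,"yaw": 0},
    {"jaw": 0.093,"dx": 0.018,"dy": -0.045,"dz": 0,"yaw": 0}
  ]
}}

```text
t: 1.35
tool_pos: [0.2866, -0.3567, 0.2187]
orientation: [3.138, -0.147, 0.001]
force: [2.2, 0.1, -0.4]
opening: 0.0929
gripper_force: 0.0
```

Request:
{"method": "carry_out", "body": {
  "moves": [
    {"jaw": 0.093,"dx": 0.018,"dy": -0.045,"dz": 0,"yaw": 0},
    {"jaw": 0.093,"dx": 0.018,"dy": -0.045,"dz": 0,"yaw": 0},
    {"jaw": 0.093,"dx": 0.018,"dy": -0.045,"dz": 0,"yaw": 0},
    {"jaw": 0.093,"dx": 0.018,"dy": -0.045,"dz": 0,"yaw": 0},
    {"jaw": 0.093,"dx": 0.018,"dy": -0.045,"dz": 0,"yaw": 0},
    {"jaw": 0.093,"dx": 0.018,"dy": -0.045,"dz": 0,"yaw": 0},
    {"jaw": 0.093,"dx": 0.018,"dy": -0.045,"dz": 0,"yaw": 0},
    {"jaw": 0.093,"dx": 0.018,"dy": -0.045,"dz": 0,"yaw": 0}
  ]
}}

```text
t: 2.35
tool_pos: [0.4636, -0.0115, 0.2189]
orientation: [3.138, -0.146, 0.001]
force: [-0.4, -0.9, 0.3]
opening: 0.0928
gripper_force: 0.0
```

```bash
python3 -c "
from h import *
tool()"
```

```text
t 2.35 tool in fence x -0.2511 y -0.0019 z 0.2189 | yaw err(ty vs -ey) 0.0014 tilt 0.0009 F [-0.4 -0.9  0.3] open 0.0928
```

Request:
{"method": "carry_out", "body": {
  "moves": [
    {"jaw": 0.093,"dx": 0.006,"dy": -0.012,"dz": 0.04,"yaw": 0},
    {"jaw": 0.093,"dx": 0,"dy": 0,"dz": 0.05,"yaw": 0},
    {"jaw": 0.093,"dx": 0,"dy": 0,"dz": 0.05,"yaw": 0},
    {"jaw": 0.093,"dx": 0,"dy": 0,"dz": 0.04,"yaw": 0},
    {"jaw": 0.093,"dx": 0,"dy": 0,"dz": 0.025,"yaw": 0},
    {"jaw": 0.093,"dx": 0,"dy": 0,"dz": 0,"yaw": 0}
  ]
}}

```text
t: 3.1
tool_pos: [0.4678, -0.0014, 0.0116]
orientation: [-3.138, 0.146, 0.007]
force: [-1.1, 0.5, -0.0]
opening: 0.0933
gripper_force: 0.0
```

```bash
python3 -c "
from h import *
tool()"
```

```text
t 3.10 tool in fence x -0.2479 y 0.0085 z 0.0116 | yaw err(ty vs -ey) 0.0013 tilt 0.0047 F [-1.1  0.5 -0. ] open 0.0933
```

Request:
{"method": "carry_out", "body": {
  "moves": [
    {"jaw": 0.093,"dx": 0.012,"dy": 0,"dz": 0,"yaw": 0},
    {"jaw": 0.093,"dx": 0.012,"dy": 0,"dz": 0,"yaw": 0},
    {"jaw": 0.093,"dx": 0.012,"dy": 0,"dz": 0,"yaw": 0},
    {"jaw": 0.093,"dx": 0.012,"dy": 0,"dz": 0,"yaw": 0},
    {"jaw": 0.093,"dx": 0.012,"dy": 0,"dz": 0,"yaw": 0},
    {"jaw": 0.093,"dx": 0.01,"dy": 0,"dz": 0,"yaw": 0},
    {"jaw": 0.093,"dx": 0.01,"dy": 0,"dz": 0,"yaw": 0},
    {"jaw": 0.093,"dx": 0.01,"dy": 0,"dz": 0,"yaw": 0}
  ]
}}

```text
t: 4.1
tool_pos: [0.5602, -0.0102, 0.0135]
orientation: [3.138, -0.146, -0.0]
force: [-1.8, 0.1, 2.3]
opening: 0.0929
gripper_force: 1.2
```

```bash
python3 -c "
from h import *
tool();print(plaque());print(plaque('side'))"
```

```text
t 4.10 tool in fence x -0.1550 y 0.0085 z 0.0135 | yaw err(ty vs -ey) 0.0012 tilt 0.0001 F [-1.8  0.1  2.3] open 0.0929
(array([0.76030414, 0.59558002]), array([-0.01297817,  0.63046558]), np.float64(-0.39510735156814375), (79.65353393554688, 33.25348663330078))
(array([0.62558228, 0.01754092]), array([-0.09257331,  0.04229571]), np.float64(1.5554196690070032), (45.45723342895508, 86.16182708740234))
```

Request:
{"method": "carry_out", "body": {
  "moves": [
    {"jaw": 0.093,"dx": 0.01,"dy": 0,"dz": 0,"yaw": 0},
    {"jaw": 0.093,"dx": 0.01,"dy": 0,"dz": 0,"yaw": 0},
    {"jaw": 0.093,"dx": 0.008,"dy": 0,"dz": 0,"yaw": 0},
    {"jaw": 0.093,"dx": 0.003,"dy": 0,"dz": 0,"yaw": 0},
    {"jaw": 0.093,"dx": 0,"dy": 0,"dz": 0,"yaw": 0}
  ]
}}

```text
t: 4.82
tool_pos: [0.5909, -0.013, 0.0137]
orientation: [3.138, -0.146, 0.001]
force: [-0.2, 0.2, -0.1]
opening: 0.0926
gripper_force: 0.0
```

```bash
python3 -c "
from h import *
tool()
cv2.imwrite('pics/s2.png',cv2.resize(read_camera('side')[80:280,120:380,::-1],(780,600)))"
```

```text
t 4.83 tool in fence x -0.1242 y 0.0086 z 0.0137 | yaw err(ty vs -ey) 0.0013 tilt 0.0005 F [-0.2  0.2 -0.1] open 0.0926
```

View pics/s2.png

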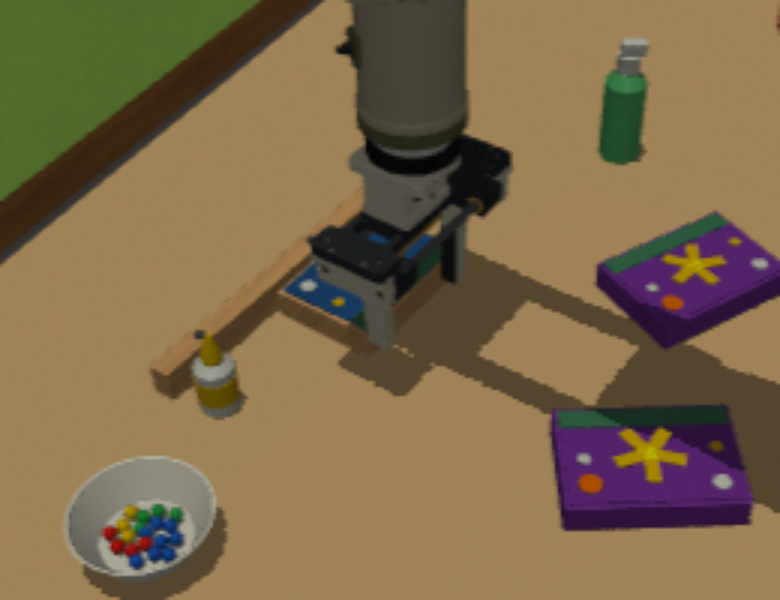

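The crop shows the plaque almost against the fence, lined up with it, and both fingers behind its long edge.

Request:
{"method": "carry_out", "body": {
  "moves": [
    {"jaw": 0.093,"dx": 0.002,"dy": 0,"dz": 0,"yaw": 0},
    {"jaw": 0.093,"dx": 0.002,"dy": 0,"dz": 0,"yaw": 0},
    {"jaw": 0.093,"dx": 0.002,"dy": 0,"dz": 0,"yaw": 0},
    {"jaw": 0.093,"dx": 0.001,"dy": 0,"dz": 0,"yaw": 0}
  ]
}}

```text
t: 5.38
tool_pos: [0.5968, -0.0135, 0.0136]
orientation: [-3.138, 0.146, 0.003]
force: [-8.4, 1.1, 6.9]
opening: 0.0929
gripper_force: 4.2
```

Request:
{"method": "carry_out", "body": {
  "moves": [
    {"jaw": 0.093,"dx": 0.001,"dy": 0,"dz": 0,"yaw": 0},
    {"jaw": 0.093,"dx": 0.001,"dy": 0,"dz": 0,"yaw": 0},
    {"jaw": 0.093,"dx": 0,"dy": 0,"dz": 0,"yaw": 0}
  ]
}}

```text
t: 5.75
tool_pos: [0.5968, -0.0135, 0.0136]
orientation: [-3.138, 0.146, 0.009]
force: [-16.0, 1.3, 13.7]
opening: 0.0928
gripper_force: 8.1
```

Request:
{"method": "carry_out", "body": {
  "moves": [
    {"jaw": 0.093,"dx": -0.015,"dy": 0,"dz": 0,"yaw": 0},
    {"jaw": 0.093,"dx": -0.03,"dy": 0,"dz": -0.01,"yaw": 0},
    {"jaw": 0.06,"dx": -0.03,"dy": 0,"dz": -0.05,"yaw": 0},
    {"jaw": 0.04,"dx": -0.03,"dy": 0,"dz": -0.05,"yaw": 0},
    {"jaw": 0.04,"dx": -0.05,"dy": 0,"dz": 0,"yaw": 0},
    {"jaw": 0.04,"dx": -0.05,"dy": 0,"dz": 0,"yaw": 0},
    {"jaw": 0.04,"dx": 0,"dy": 0,"dz": 0,"yaw": 0}
  ]
}}

```text
t: 6.62
tool_pos: [0.3928, 0.0057, 0.1231]
orientation: [3.138, -0.146, 0.001]
force: [-0.8, 0.7, 0.4]
opening: 0.0475
gripper_force: 0.0
```

```bash
python3 -c "
from h import *
tool();print(read_state()['q'])
for n in('top','side'):
  try: print(plaque(n))
  except Exception as e: print(e)
cv2.imwrite('pics/t3.png',cv2.resize(read_camera('top')[90:270,180:420,::-1],(800,600)))"
```

```text
t 6.62 tool in fence x -0.3232 y 0.0085 z 0.1231 | yaw err(ty vs -ey) 0.0016 tilt 0.0003 F [-0.8  0.7  0.4] open 0.0475
[-1.16258358e-01 -4.03284566e-01  2.14916539e+00 -9.40167926e-06
  1.39538529e+00  1.54743222e+00]
(array([ 0.65540234, -0.02732052]), array([-0.05865446,  0.00044722]), np.float64(-0.013306272906565908), (131.11773681640625, 90.5687026977539))
(array([ 0.65458154, -0.02866469]), array([-0.0593448 , -0.00096838]), np.float64(0.006157984890422777), (131.5608367919922, 90.50305938720703))
```

View pics/t3.png

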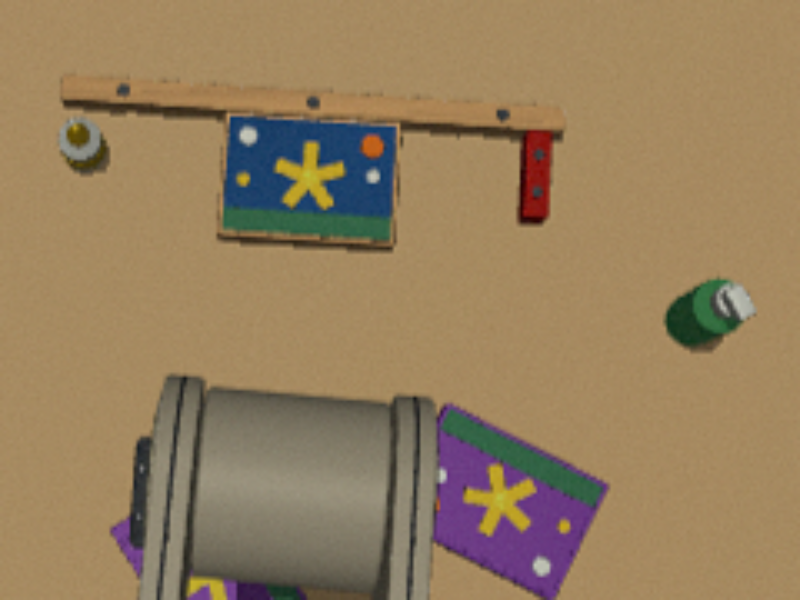

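The crop shows the plaque flush with the fence at around (310,175). Glue, bowl and spray have not moved, and both cameras put the plaque at fence x −0.059, y 0.000.

Request:
{"method": "carry_out", "body": {
  "moves": [
    {"jaw": 0.04,"dx": 0.05,"dy": -0.018,"dz": 0,"yaw": 0},
    {"jaw": 0.04,"dx": 0.05,"dy": -0.018,"dz": 0,"yaw": 0},
    {"jaw": 0.04,"dx": 0.05,"dy": -0.018,"dz": 0,"yaw": 0},
    {"jaw": 0.04,"dx": 0.05,"dy": -0.018,"dz": 0,"yaw": 0},
    {"jaw": 0.04,"dx": 0.06,"dy": -0.018,"dz": 0,"yaw": 0},
    {"jaw": 0.04,"dx": 0,"dy": 0,"dz": 0,"yaw": -0.17},
    {"jaw": 0.04,"dx": 0,"dy": 0,"dz": 0,"yaw": -0.17},
    {"jaw": 0.04,"dx": 0,"dy": 0,"dz": 0,"yaw": -0.17}
  ]
}}

```text
t: 7.78
tool_pos: [0.6639, 0.0707, 0.1218]
orientation: [-3.072, -0.658, 0.002]
force: [0.3, -0.7, -0.2]
opening: 0.0402
gripper_force: 0.0
```

Request:
{"method": "carry_out", "body": {
  "moves": [
    {"jaw": 0.04,"dx": 0,"dy": 0,"dz": 0,"yaw": -0.18},
    {"jaw": 0.04,"dx": 0,"dy": 0,"dz": 0,"yaw": -0.18},
    {"jaw": 0.04,"dx": 0,"dy": 0,"dz": 0,"yaw": -0.18},
    {"jaw": 0.04,"dx": 0,"dy": 0,"dz": 0,"yaw": -0.18},
    {"jaw": 0.04,"dx": 0,"dy": 0,"dz": 0,"yaw": -0.17},
    {"jaw": 0.04,"dx": 0,"dy": 0,"dz": 0,"yaw": -0.17},
    {"jaw": 0.04,"dx": 0,"dy": 0,"dz": 0,"yaw": 0}
  ]
}}

```text
t: 8.65
tool_pos: [0.6635, 0.0706, 0.1225]
orientation: [-2.324, -2.113, 0.001]
force: [-0.5, 0.1, -0.7]
opening: 0.0399
gripper_force: 0.0
```

```bash
python3 -c "
from h import *
tool()"
```

```text
t 8.65 tool in fence x -0.0599 y 0.0987 z 0.1225 | yaw err(ty vs -ey) 1.5701 tilt 0.0006 F [-0.5  0.1 -0.7] open 0.0399
```

Request:
{"method": "carry_out", "body": {
  "moves": [
    {"jaw": 0.04,"dx": 0,"dy": 0,"dz": 0.045,"yaw": 0},
    {"jaw": 0.04,"dx": 0,"dy": 0,"dz": 0.04,"yaw": 0},
    {"jaw": 0.04,"dx": 0,"dy": 0,"dz": 0.024,"yaw": 0},
    {"jaw": 0.04,"dx": 0,"dy": 0,"dz": 0,"yaw": 0},
    {"jaw": 0.04,"dx": -0.009,"dy": 0,"dz": 0,"yaw": 0},
    {"jaw": 0.04,"dx": -0.009,"dy": 0,"dz": 0,"yaw": 0},
    {"jaw": 0.04,"dx": -0.009,"dy": 0,"dz": 0,"yaw": 0},
    {"jaw": 0.04,"dx": -0.009,"dy": 0,"dz": 0,"yaw": 0}
  ]
}}

```text
t: 9.65
tool_pos: [0.6599, 0.0344, 0.0159]
orientation: [2.323, 2.113, 0.003]
force: [0.1, 2.5, 1.3]
opening: 0.0399
gripper_force: 1.3
```

Request:
{"method": "carry_out", "body": {
  "moves": [
    {"jaw": 0.04,"dx": -0.009,"dy": 0,"dz": 0,"yaw": 0},
    {"jaw": 0.04,"dx": -0.009,"dy": 0,"dz": 0,"yaw": 0},
    {"jaw": 0.04,"dx": -0.009,"dy": 0,"dz": 0,"yaw": 0},
    {"jaw": 0.04,"dx": -0.009,"dy": 0,"dz": 0,"yaw": 0},
    {"jaw": 0.04,"dx": -0.009,"dy": 0,"dz": 0,"yaw": 0},
    {"jaw": 0.04,"dx": -0.009,"dy": 0,"dz": 0,"yaw": 0},
    {"jaw": 0.04,"dx": -0.009,"dy": 0,"dz": 0,"yaw": 0}
  ]
}}

```text
t: 10.52
tool_pos: [0.653, -0.0285, 0.0146]
orientation: [-2.323, -2.115, 0.0]
force: [-0.2, 2.5, 1.4]
opening: 0.0403
gripper_force: 1.2
```

```bash
python3 -c "
from h import *
tool()"
```

```text
t 10.53 tool in fence x -0.0609 y -0.0010 z 0.0146 | yaw err(ty vs -ey) 1.5712 tilt 0.0002 F [-0.2  2.5  1.4] open 0.0403
```

Around 21 mm is left.

Request:
{"method": "carry_out", "body": {
  "moves": [
    {"jaw": 0.04,"dx": -0.007,"dy": 0,"dz": 0,"yaw": 0},
    {"jaw": 0.04,"dx": -0.006,"dy": 0,"dz": 0,"yaw": 0},
    {"jaw": 0.04,"dx": -0.003,"dy": 0,"dz": 0,"yaw": 0},
    {"jaw": 0.04,"dx": -0.002,"dy": 0,"dz": 0,"yaw": 0},
    {"jaw": 0.04,"dx": -0.002,"dy": 0,"dz": 0,"yaw": 0},
    {"jaw": 0.04,"dx": -0.001,"dy": 0,"dz": 0,"yaw": 0}
  ]
}}

```text
t: 11.28
tool_pos: [0.6511, -0.0488, 0.0146]
orientation: [-2.323, -2.115, 0.0]
force: [0.7, 2.2, 1.4]
opening: 0.0398
gripper_force: 1.0
```

Request:
{"method": "carry_out", "body": {
  "moves": [
    {"jaw": 0.04,"dx": -0.001,"dy": 0,"dz": 0,"yaw": 0},
    {"jaw": 0.04,"dx": -0.001,"dy": 0,"dz": 0,"yaw": 0}
  ]
}}

```text
t: 11.52
tool_pos: [0.6511, -0.0491, 0.0145]
orientation: [-2.322, -2.114, -0.003]
force: [2.0, 11.0, 1.3]
opening: 0.0397
gripper_force: 5.5
```

Request:
{"method": "carry_out", "body": {
  "moves": [
    {"jaw": 0.04,"dx": -0.001,"dy": 0,"dz": 0,"yaw": 0},
    {"jaw": 0.04,"dx": 0,"dy": 0,"dz": 0,"yaw": 0},
    {"jaw": 0.04,"dx": 0.01,"dy": 0,"dz": 0,"yaw": 0},
    {"jaw": 0.04,"dx": 0.02,"dy": 0,"dz": 0,"yaw": 0},
    {"jaw": 0.04,"dx": 0.01,"dy": 0,"dz": -0.05,"yaw": 0},
    {"jaw": 0.04,"dx": 0,"dy": -0.03,"dz": -0.05,"yaw": 0},
    {"jaw": 0.04,"dx": 0,"dy": -0.06,"dz": 0,"yaw": 0},
    {"jaw": 0.04,"dx": 0,"dy": -0.06,"dz": 0,"yaw": 0}
  ]
}}

```text
t: 12.52
tool_pos: [0.5046, 0.0028, 0.1156]
orientation: [2.322, 2.114, 0.002]
force: [0.1, -0.3, 0.8]
opening: 0.0402
gripper_force: 0.0
```

Request:
{"method": "carry_out", "body": {
  "moves": [
    {"jaw": 0.04,"dx": 0,"dy": -0.06,"dz": 0,"yaw": 0},
    {"jaw": 0.04,"dx": 0,"dy": -0.04,"dz": 0,"yaw": 0},
    {"jaw": 0.04,"dx": 0,"dy": 0,"dz": 0,"yaw": 0}
  ]
}}

```text
t: 12.9
tool_pos: [0.4035, 0.0123, 0.1141]
orientation: [-2.323, -2.115, 0.001]
force: [-0.0, -0.4, -0.1]
opening: 0.0398
gripper_force: 0.0
```

```bash
python3 -c "
from h import *
tool();print(read_state()['q'])
for n in('top','side'): print(plaque(n))
cv2.imwrite('pics/t4.png',cv2.resize(read_camera('top')[100:200,190:390,::-1],(800,400),interpolation=cv2.INTER_CUBIC))"
```

```text
t 12.90 tool in fence x -0.3132 y 0.0161 z 0.1141 | yaw err(ty vs -ey) 1.5719 tilt 0.0005 F [-0.  -0.4 -0.1] open 0.0398
[-9.64808839e-02 -3.56788905e-01  2.13146421e+00 -3.32739346e-04
  1.36727931e+00 -3.06277818e-03]
(array([ 0.64480884, -0.1256417 ]), array([-0.05992616, -0.09843483]), np.float64(-0.006398172528416966), (131.2823028564453, 90.50617218017578))
(array([ 0.6434668 , -0.12772144]), array([-0.06106604, -0.10063189]), np.float64(0.004968188611476326), (132.79238891601562, 90.38557434082031))
```

View pics/t4.png

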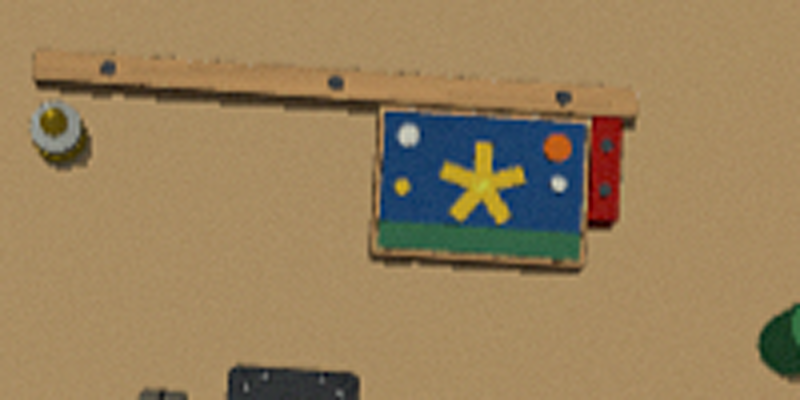

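The crop shows the plaque in the corner at around (480,185), with the stop touching its right edge. Compared with the earlier flush reading it has drifted roughly 1.5 mm off the fence, so I'll press it against the fence once more.

Request:
{"method": "carry_out", "body": {
  "moves": [
    {"jaw": 0.093,"dx": 0,"dy": 0,"dz": 0,"yaw": 0.175},
    {"jaw": 0.093,"dx": 0,"dy": 0,"dz": 0,"yaw": 0.175},
    {"jaw": 0.093,"dx": 0,"dy": 0,"dz": 0,"yaw": 0.175},
    {"jaw": 0.093,"dx": 0,"dy": 0,"dz": 0,"yaw": 0.175},
    {"jaw": 0.093,"dx": 0,"dy": 0,"dz": 0,"yaw": 0.175},
    {"jaw": 0.093,"dx": 0,"dy": 0,"dz": 0,"yaw": 0.175},
    {"jaw": 0.093,"dx": 0,"dy": 0,"dz": 0,"yaw": 0.175},
    {"jaw": 0.093,"dx": 0,"dy": 0,"dz": 0,"yaw": 0.175}
  ]
}}

```text
t: 14.05
tool_pos: [0.4069, 0.0114, 0.1148]
orientation: [3.14, 0.111, -0.0]
force: [-0.9, 0.2, 0.6]
opening: 0.093
gripper_force: 0.0
```

Request:
{"method": "carry_out", "body": {
  "moves": [
    {"jaw": 0.093,"dx": 0,"dy": 0,"dz": 0,"yaw": 0.17},
    {"jaw": 0.093,"dx": 0.042,"dy": 0.029,"dz": 0,"yaw": 0},
    {"jaw": 0.093,"dx": 0.042,"dy": 0.029,"dz": 0,"yaw": 0},
    {"jaw": 0.093,"dx": 0.042,"dy": 0.029,"dz": 0,"yaw": 0},
    {"jaw": 0.093,"dx": 0.042,"dy": 0.029,"dz": 0,"yaw": 0},
    {"jaw": 0.093,"dx": 0,"dy": 0,"dz": 0,"yaw": 0}
  ]
}}

```text
t: 14.8
tool_pos: [0.5646, -0.122, 0.1127]
orientation: [3.138, -0.15, -0.003]
force: [0.8, -0.1, -0.0]
opening: 0.0927
gripper_force: 0.0
```

```bash
python3 -c "
from h import *
tool()"
```

```text
t 14.80 tool in fence x -0.1401 y -0.1024 z 0.1127 | yaw err(ty vs -ey) -0.0011 tilt 0.0016 F [ 0.8 -0.1 -0. ] open 0.0927
```

Next: down 99 mm, then forward about 22 mm to contact.

Request:
{"method": "carry_out", "body": {
  "moves": [
    {"jaw": 0.093,"dx": -0.005,"dy": 0,"dz": 0.045,"yaw": 0},
    {"jaw": 0.093,"dx": 0,"dy": 0,"dz": 0.035,"yaw": 0},
    {"jaw": 0.093,"dx": 0,"dy": 0,"dz": 0.018,"yaw": 0},
    {"jaw": 0.093,"dx": 0.01,"dy": 0,"dz": 0,"yaw": 0},
    {"jaw": 0.093,"dx": 0.008,"dy": 0,"dz": 0,"yaw": 0},
    {"jaw": 0.093,"dx": 0.004,"dy": 0,"dz": 0,"yaw": 0},
    {"jaw": 0.093,"dx": 0.003,"dy": 0,"dz": 0,"yaw": 0},
    {"jaw": 0.093,"dx": 0.002,"dy": 0,"dz": 0,"yaw": 0}
  ]
}}

```text
t: 15.8
tool_pos: [0.5846, -0.1218, 0.0171]
orientation: [3.138, -0.146, 0.001]
force: [0.5, -0.6, 0.4]
opening: 0.0933
gripper_force: 0.0
```

```bash
python3 -c "
from h import *
tool()"
```

```text
t 15.80 tool in fence x -0.1203 y -0.1003 z 0.0171 | yaw err(ty vs -ey) 0.0013 tilt 0.0006 F [ 0.5 -0.6  0.4] open 0.0933
```

Request:
{"method": "carry_out", "body": {
  "moves": [
    {"jaw": 0.093,"dx": 0.001,"dy": 0,"dz": 0,"yaw": 0},
    {"jaw": 0.093,"dx": 0.001,"dy": 0,"dz": 0,"yaw": 0},
    {"jaw": 0.093,"dx": 0.001,"dy": 0,"dz": 0,"yaw": 0},
    {"jaw": 0.093,"dx": 0,"dy": 0,"dz": 0,"yaw": 0}
  ]
}}

```text
t: 16.3
tool_pos: [0.5865, -0.1219, 0.0165]
orientation: [-3.138, 0.146, 0.002]
force: [-5.4, 0.3, 3.8]
opening: 0.093
gripper_force: 2.6
```

Request:
{"method": "carry_out", "body": {
  "moves": [
    {"jaw": 0.093,"dx": 0.001,"dy": 0,"dz": 0,"yaw": 0},
    {"jaw": 0.093,"dx": 0.001,"dy": 0,"dz": 0,"yaw": 0},
    {"jaw": 0.093,"dx": 0,"dy": 0,"dz": 0,"yaw": 0},
    {"jaw": 0.093,"dx": -0.01,"dy": 0,"dz": 0,"yaw": 0},
    {"jaw": 0.093,"dx": -0.02,"dy": 0,"dz": 0,"yaw": 0},
    {"jaw": 0.093,"dx": -0.01,"dy": 0,"dz": -0.05,"yaw": 0},
    {"jaw": 0.093,"dx": -0.03,"dy": -0.02,"dz": -0.05,"yaw": 0},
    {"jaw": 0.093,"dx": -0.05,"dy": -0.02,"dz": -0.03,"yaw": 0}
  ]
}}

```text
t: 17.3
tool_pos: [0.4747, -0.0712, 0.1499]
orientation: [3.137, -0.147, 0.009]
force: [0.4, 0.7, 1.7]
opening: 0.0929
gripper_force: 0.0
```

Request:
{"method": "carry_out", "body": {
  "moves": [
    {"jaw": 0.093,"dx": -0.05,"dy": -0.02,"dz": 0,"yaw": 0},
    {"jaw": 0.093,"dx": -0.03,"dy": -0.02,"dz": 0,"yaw": 0},
    {"jaw": 0.093,"dx": 0,"dy": 0,"dz": 0,"yaw": 0}
  ]
}}

```text
t: 17.68
tool_pos: [0.3965, -0.0228, 0.1466]
orientation: [-3.138, 0.144, -0.003]
force: [1.2, -0.2, -0.1]
opening: 0.0928
gripper_force: 0.0
```

```bash
python3 -c "
from h import *
tool()
for n in('top','side'): print(plaque(n))
cv2.imwrite('pics/t5.png',cv2.resize(read_camera('top')[90:240,130:430,::-1],(800,400),interpolation=cv2.INTER_CUBIC))"
```

```text
t 17.68 tool in fence x -0.3168 y -0.0195 z 0.1466 | yaw err(ty vs -ey) 0.0029 tilt 0.0018 F [ 1.2 -0.2 -0.1] open 0.0928
(array([ 0.64607733, -0.12605807]), array([-0.05862405, -0.09872969]), np.float64(0.0001692319581952804), (131.80526733398438, 89.53341674804688))
(array([ 0.6451134 , -0.12716422]), array([-0.05947934, -0.09992183]), np.float64(-0.0001146904801230072), (131.26991271972656, 90.26493072509766))
```

View pics/t5.png

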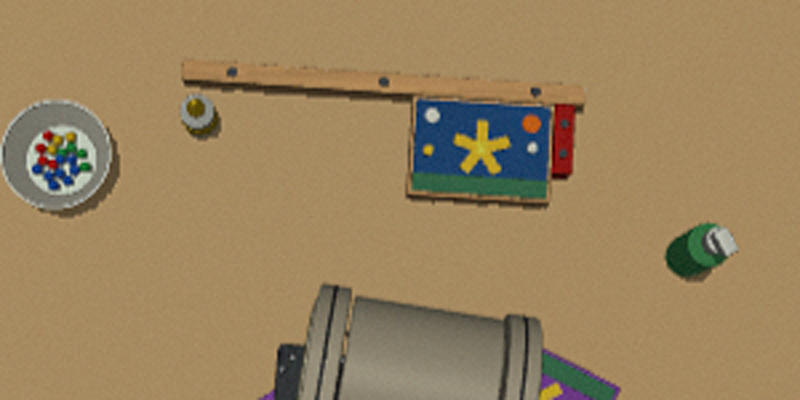

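The plaque now sits flush at fence (−0.059, −0.099) with about 0 rad of misalignment, at around (480,150) in the crop. Bowl, glue and spray are untouched, and the hand is clear.

```bash
python3 -c "
from plant import *
print(close_job())"
```

```text
the job is handed in; nothing more can be done
None
```

The plaque sits square in the gluing corner, flush with the fence and the red stop as measured in both cameras; the glue, bowl and spray stand where they were, the hand is clear, and the job is handed in (no verdict was returned).

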